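Let a thread spool out of the lever dispenser

ROBOT

A 6-joint arm with a two-finger parallel gripper is mounted at the origin on a cart in front of the work surface, level with it; the furniture and walls round the work are solid. World frame = base frame: x ahead of the robot, y to its left, z up, the work surface at z = 0. Lengths are in m, angles in degrees, forces in N, time in s.
With the tool pointing down it reaches from about 0.35 to 0.875 m from the base axis. Payload 4.2 kg.
Tool frame: the origin (TCP) lies midway between the tips of the shut fingers; the grasp point (between the pads) lies 19 mm behind it; z points along the fingers, x is the direction in which the jaws open and shut, and the axes are right-handed (so a half turn about z gives the same grasp; the last joint's range is limited). The gripper opens to 87 mm and grips with 3 to 60 N. Pads are 19 mm wide; open, the fingers measure 117 mm over their backs; the gripper's body (75 mm by 190 mm) begins 51 mm behind the grasp point.
Start: joints at [88.384, 22.042, 0.453, 0, -68.411, -14.817], TCP at [0.177, 0.599, 0.2] pointing down, gripper open.
Joint ranges: [-179.83, 179.83], [-69.29, 118.12], [-61.27, 80.66], [-181.25, 117.63], [-171.15, -9.14], [-177.46, 177.46]. Speed limits (degrees/s): [159.86, 159.86, 180, 180, 180, 180].

INTERFACE

Orientations are given as a 3x3 rotation matrix whose columns are the frame's x, y, z axes.
In Python, from station import sense, capture, finish_job, find_in gives the robot as it stands.
- The arm moves only by the shell command python3 -m creep 'ROWS'. ROWS is JSON, a list of rows, each a list of 7 numbers: the shift along the tool's x, y, z in mm, then the turn, a rotation vector about the tool's x, y, z in degrees, then the opening, from 0 (shut) to 1 (fully open). A call has exactly 10 rows; each row shifts and turns the commanded pose from where the row before left it, along the tool's axes as they then stand; what a row does not reach is not made up. A row lasts 1/8 s, in which the tool goes at most 62.5 mm and 10.7 degrees, less where a joint would pass 70% of its speed; a pose out of reach is approached as far as the arm can. A call with a gripper value outside its range is refused whole. The fingers move at their own pace and stop on an object; the grip force is fixed at half the most. Time passes only in rows, so rows that do not move let the fingers close, or fill a call up. It gives the time, the measured TCP pose, the force and the opening at its end, in the units of the state.
- sense(): the state, without advancing time (a new reading comes with each control period).
- capture(name): name is "side" or "top" or "wrist"; returns a dict with "color" (384x512x3 uint8, blue, green, red), "vertical_fov" (degrees; the focal length in pixels is half the picture's height over the tangent of half this angle, whatever the lens; pixels are square), "cx", "cy" (the principal point, pixels), "R" (3x3) and "t" (3): a world point X has camera coordinates R X + t. Camera axes: x right, y down, z forward; pixel columns grow to the right and rows downward; lengths in m; the calibration is good to about 2 mm. The wrist camera is an equidistant fisheye: a pixel r from the principal point sees the ray r / f radians off the axis. A picture is of the moment at which its call begins. There is no depth.
- finish_job(): hands the job in, once; it reports no verdict.
Trained networks look in the newest picture that a camera, given by its name, has taken for a name from the list of things; names that differ only in an ending like _2 or _b are one class to them, and where a whole thing is asked for, a point or a joint stands for the part that bears it (a point fixed in the world has none). Each returns a list of dicts, best first, with "p" (0 to 1); they miss things now and then, are a little off and sometimes report something else, mostly with a low value. They report only what shows in the picture. A call takes as long as a camera call.
- find_in(camera, name): "xy" ([column, row] in pixels, amid what is visible of it).
The state is a dict: "time_s": time; "joints": joint angles; "joint_velocities": joint speeds; "effort": joint torques, N m; "tcp_pos": TCP position; "ee_rot": TCP orientation; "wrist_force": force on the tool from outside, world axes, zero at the start; "moment": the same for the moment, N m; "gripper_width": opening from 0.0 (shut) to 1.0 (fully open).
Only numpy, scipy, OpenCV 4.12 (cv2) and the standard library are available. Lean on these libraries where they do the work, as an engineer would, in place of code of your own. Each camera call takes 0.05 s, during which the arm holds its last target. There are 200 camera calls.

TASK

Let the wooden thread spool out of the bench dispenser: press the red lever pad down until the clear lid is fully open and the spool has rolled out into the front trough. Then ease the lever slowly all the way back up so that the lid comes down gently and does not slam, and move clear. Work the lid by the lever only, leave the spool in the trough, and do not touch the spool or the lid or disturb the jar, the bottle and the cork block.

Things in the scene. Friction and masses are not known exactly. Their poses are not given: they have to be found in the camera images.
- dispenser: Grey bench dispenser, fixed, 210 mm deep, 88 wide, 135 high. Origin on the worktop; x points to its back, y to its left. Closed part x = 0 to 85 mm; open trough in front, x = -50 to -115, lip 52 mm high with outer face at x = -122. The spool waits on a ramp behind the lid, rolls out by itself in about 1 s when the lid is up and stops at the lip, its middle near x = -96 mm.
- pad_top (a point): Centre of the top of the red ribbed lever pad (64 mm wide, 50 deep, nearly level), in front and to the right of the trough. At the start it is 63 mm above the worktop, at x = -210, y = -88 mm of the dispenser; fully pressed it is 39 mm lower. It moves on an arc of 130 mm radius about the pivot, which lies behind it, 38 mm above the worktop.
- lever (a joint): Lever angle in rad: 0 up (lid shut), grows as the pad is pressed down, 0.31 lower stop (lid fully open). A spring and the lid's weight push it up: with 2 to 5 N at the pad. Let go, it flies up and the lid slams.
- spool: Wooden spool of linen thread, 39 mm across, 58 mm long, lying on its side across the dispenser (it rolls). Origin at the middle of its left end face, 29 mm from its centre.
- pigment_jar: Glass pigment jar with a screw lid, 48 mm across, 58 mm high, loose, to the left of the trough. Origin at the centre of its underside. Bystander.
- cork_block: Cork pad 56 x 80 x 20 mm, loose, flat on the worktop in front of the trough. Origin at the centre of its underside. Bystander.
- amber_bottle: Amber dropper bottle with a black top, 37 mm across, 108 mm high, loose, to the right of the dispenser. Origin at the centre of its underside. Bystander.
- lid: Clear lid with a red lower edge, 84 mm wide, 94 long, on the dispenser's front; origin on its hinge, 128 mm above the worktop, at x = +10 mm of the dispenser. Its own x axis is level when shut and dips about 0.99 rad when fully open (panel level, out to x = -85 mm). It turns 3.2 times as fast as the lever: raising the pad at 40 mm/s shuts it at 1 rad/s; over 2 rad/s is a slam.

How it is judged:
By the outcome, as a careful person would: the job done as asked, in the order asked, and still so for the second after the job is handed in, with the robot touching nothing.
It also fails if it takes over 35 s, if anything falls off the work surface, if the arm or the gripper's body presses on something with over 40 N, if the wrist force passes 120 N, or if a joint passes its speed limit or range.

## Working session

There is one attempt and no reset: what is moved stays moved. The work goes in short steps, Python scripts to look and compute and a shell command to move; the robot and the scene stay as the last step left them, time stands still between calls to the robot, and variables do not carry over. Pictures are saved under pics/ and viewed, about 8 in all and at most 12, crops included, and the job is handed in when it is done.

```bash
mkdir -p pics; cat > h.py <<'E'
import numpy as np, cv2
from station import sense, capture, finish_job, find_in
def proj(c,X):
    p=c["R"]@np.asarray(X)+c["t"]; f=192/np.tan(np.radians(c["vertical_fov"])/2)
    return np.array([c["cx"]+f*p[0]/p[2], c["cy"]+f*p[1]/p[2]])
def ray(c,xy):
    R=np.array(c["R"]);t=np.array(c["t"]); f=192/np.tan(np.radians(c["vertical_fov"])/2)
    d=R.T@np.array([(xy[0]-c["cx"])/f,(xy[1]-c["cy"])/f,1]); return -R.T@t,d
def atz(c,xy,z):
    o,d=ray(c,xy); return o+d*(z-o[2])/d[2]
E
python3 - <<'E'
from h import *
s=sense();print(s["time_s"],s["tcp_pos"],np.round(s["ee_rot"],3).tolist(),s["gripper_width"])
ims=[]
for n in("side","top"):
    c=capture(n);ims.append(c["color"])
    print(n,c["vertical_fov"],c["cx"],c["cy"],(-np.array(c["R"]).T@np.array(c["t"])).round(3))
    for k,z in(("dispenser",.06),("pad_top",.063),("spool",.06),("pigment_jar",.03),("cork_block",.02),("amber_bottle",.054),("lid",.1)):
        for d in find_in(n,k)[:2]: print(k,np.round(d["xy"],1),round(d["p"],2),atz(c,d["xy"],z).round(3))
    cv2.imwrite(f"pics/{n}0.png",cv2.resize(c["color"],(800,600)))
E
```

```text
0.0 [0.17657663 0.59886044 0.19903697] [[-0.283, -0.959, -0.001], [-0.959, 0.283, -0.002], [0.002, -0.0, -1.0]] 0.999811594817605
side 54.45598850519456 254.7858298692044 188.57460567128962 [0.621 0.904 0.425]
dispenser [232.  208.9] 0.94 [0.671 0.093 0.06 ]
dispenser [311.1 204.9] 0.33 [0.478 0.059 0.06 ]
pad_top [309.4 203.8] 0.67 [0.483 0.059 0.063]
spool [230.2 213.4] 0.38 [0.674 0.119 0.06 ]
pigment_jar [248.1 238.1] 0.68 [0.63 0.18 0.03]
cork_block [309.7 244.7] 0.6 [0.495 0.186 0.02 ]
amber_bottle [253.2 185.3] 0.87 [ 0.622 -0.086  0.054]
amber_bottle [308.4 202. ] 0.73 [0.48  0.027 0.054]
lid [234.2 189. ] 0.95 [0.668 0.065 0.1  ]
top 42.71885469657127 263.5276099524131 198.78661598079134 [0.403 0.021 1.31 ]
dispenser [244.5 199.5] 0.59 [0.641 0.065 0.06 ]
pad_top [265.2 269.6] 0.69 [0.462 0.01  0.063]
pigment_jar [204.9 203.5] 0.84 [0.635 0.171 0.03 ]
cork_block [204.  255.9] 0.61 [0.497 0.17  0.02 ]
amber_bottle [303.6 207.5] 0.53 [ 0.623 -0.089  0.054]
lid [240.9 190.6] 0.76 [0.656 0.073 0.1  ]
```

View pics/top0.png

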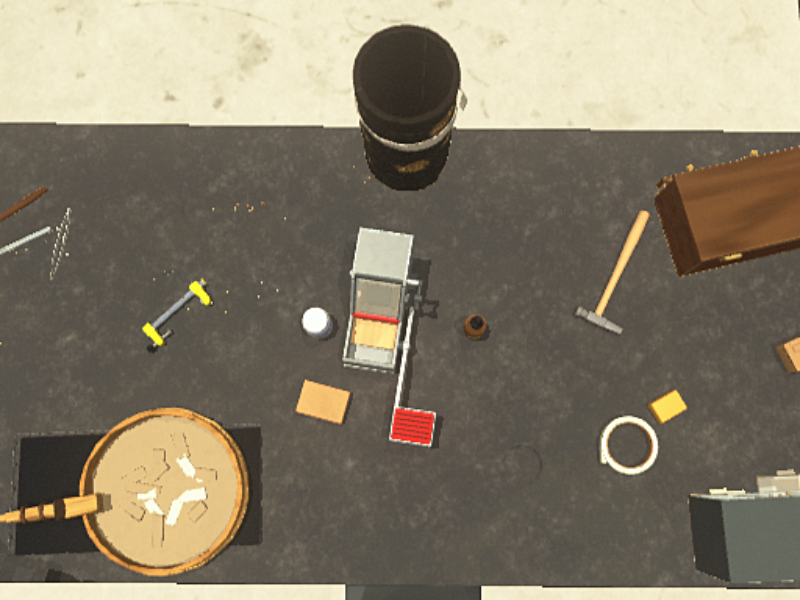

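View pics/side0.png

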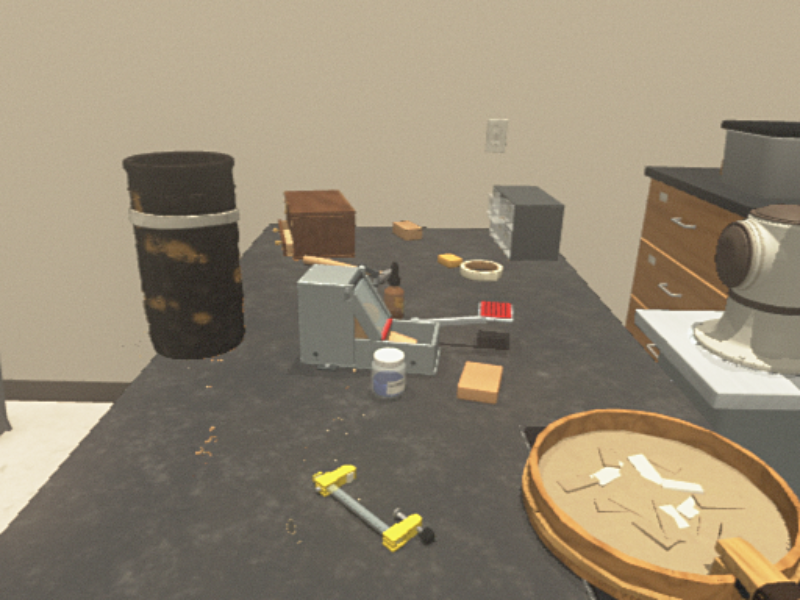

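The top view shows the dispenser at the centre with the red pad at about (413,427) in the scaled picture. The cork is at (323,401), the jar at (317,322) and the bottle at (475,325). The side view agrees, with the pad at about (495,311). Next I segment the red pad in both views and triangulate it.

```bash
python3 - <<'E'
from h import *
C={}
for n,box in(("top",(235,245,295,300)),("side",(300,185,335,212))):
    c=capture(n);C[n]=c;im=c["color"].astype(int)
    m=((im[...,2]>120)&(im[...,1]<80)&(im[...,0]<80)).astype(np.uint8)
    k=np.zeros_like(m);x0,y0,x1,y1=box;k[y0:y1,x0:x1]=m[y0:y1,x0:x1]
    k=cv2.morphologyEx(k,cv2.MORPH_CLOSE,np.ones((5,5)))
    pts=cv2.findNonZero(k); r=cv2.minAreaRect(pts); b=cv2.boxPoints(r)
    ctr=pts.reshape(-1,2).mean(0);c["p"]=ctr
    print(n,len(pts),ctr,r)
    if n=="top": print(np.array([atz(c,p,.063) for p in b]).round(4))
    print(atz(c,ctr,.063).round(4))
(o1,d1),(o2,d2)=[ray(C[n],C[n]["p"]) for n in C]
ab=np.linalg.lstsq(np.c_[d1,-d2],o2-o1,rcond=None)[0]
print(o1+ab[0]*d1,o2+ab[1]*d2)
E
```

```text
top 473 [263.61310782 272.55179704] ((263.74322509765625, 272.54052734375), (24.988645553588867, 18.905881881713867), 9.462323188781738)
[[ 0.4357  0.0479  0.063 ]
 [ 0.4823  0.0407  0.063 ]
 [ 0.4727 -0.0216  0.063 ]
 [ 0.4262 -0.014   0.063 ]]
[0.4541 0.0136 0.063 ]
side 172 [317.18023256 197.62209302] ((317.0, 197.5), (9.0, 18.0), 90.0)
[0.4571 0.0177 0.063 ]
[0.45419772 0.01354987 0.06104265] [0.45626061 0.01313299 0.06113028]
```

```bash
python3 -m creep '[[20,-18,0,0,0,0,0],[41,-37,0,0,0,0,0],[41,-37,0,0,0,0,0],[41,-37,0,0,0,0,0],[41,-37,0,0,0,0,0],[41,-37,0,0,0,0,0],[41,-37,0,0,0,0,0],[41,-37,0,0,0,0,0],[41,-37,0,0,0,0,0],[41,-37,0,0,0,0,0]]'
cat > go.py <<'E'
import sys
from h import *
s=sense();R=np.array(s["ee_rot"]);T=np.array(eval(sys.argv[1]))
print(s["time_s"],s["tcp_pos"].round(4) if hasattr(s["tcp_pos"],"round") else s["tcp_pos"],"tool delta mm",(R.T@(T-s["tcp_pos"])*1000).round(1),"heading x",np.degrees(np.arctan2(R[1,0],R[0,0])),"tilt",R[:,2].round(3),"F",np.round(s["wrist_force"],1),s["gripper_width"])
E
python3 go.py "[.455,.0134,.1]"
```

```text
time_s: 2.15
tcp_pos: [0.404, 0.1255, 0.2007]
ee_rot: [[-0.282, -0.959, 0.001], [-0.959, 0.282, 0.001], [-0.001, -0.001, -1.0]]
wrist_force: [0.6, 0.8, -0.2]
gripper_width: 0.025
2.15 [0.404  0.1255 0.2007] tool delta mm [ 93.3 -80.4 100.7] heading x -106.4000533319339 tilt [ 0.001  0.001 -1.   ] F [ 0.6  0.8 -0.2] 0.025074170987563864
```

```bash
python3 -m creep '[[31,-27,20,0,0,0,0],[31,-27,20,0,0,0,0],[31,-26,20,0,0,0,0],[0,0,20,0,0,-4,0],[0,0,20,0,0,-3.5,0],[0,0,0,0,0,0,0],[0,0,0,0,0,0,0],[0,0,0,0,0,0,0],[0,0,0,0,0,0,0],[0,0,0,0,0,0,0]]'
python3 go.py "[.455,.0134,.063]"
python3 - <<'E'
from h import *
w=capture("wrist")["color"];s=capture("side")["color"]
cv2.imwrite("pics/c1.png",np.hstack([cv2.resize(w,(400,300)),cv2.resize(s[150:270,190:350],(400,300))]))
E
```

```text
time_s: 3.4
tcp_pos: [0.454, 0.0153, 0.1005]
ee_rot: [[-0.155, -0.988, 0.001], [-0.988, 0.155, 0.0], [-0.0, -0.001, -1.0]]
wrist_force: [-0.5, -0.1, -0.6]
gripper_width: 0.005
3.4 [0.454  0.0153 0.1005] tool delta mm [ 1.8 -1.3 37.5] heading x -98.92523755005756 tilt [ 0.001  0.    -1.   ] F [-0.5 -0.1 -0.6] 0.005482393232527234
```

View pics/c1.png

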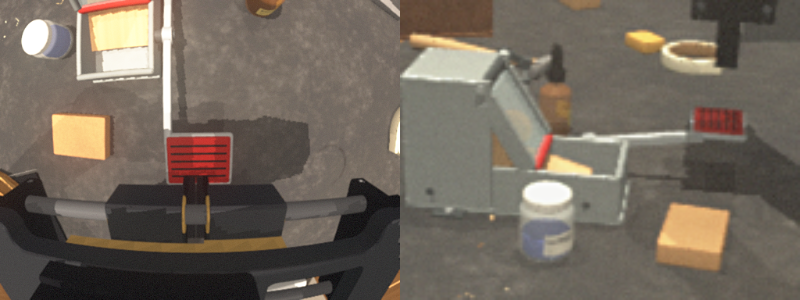

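The wrist view (left) shows the shut fingers at (195,180), just in front of and above the pad. In the side view (right) the tip is at (728,68), above the pad at (718,122) and slightly towards the robot. I'll check that offset against the projection.

```bash
python3 - <<'E'
from h import *
c=capture("side");p=sense()["tcp_pos"]
for X in (p,[p[0],p[1],.063],[.455,.0134,.063],[.463,.0134,.063]): print(proj(c,X))
im=c["color"].astype(int)
print("tip seen",190+728-400.,"->",190+(728-400)*.4,150+68*.4,"pad seen",190+318*.4,150+122*.4)
E
```

```text
[319.51117751 183.70109355]
[318.29708444 197.28690787]
[317.74378763 197.00164227]
[314.64228905 196.9340778 ]
tip seen 518.0 -> 321.20000000000005 177.2 pad seen 317.2 198.8
```

```bash
python3 -m creep '[[1.5,-3,10,0,0,0,0],[0,0,10,0,0,0,0],[0,0,9,0,0,0,0],[0,0,5,0,0,0,0],[0,0,5,0,0,0,0],[0,0,5,0,0,0,0],[0,0,5,0,0,0,0],[0,0,5,0,0,0,0],[0,0,5,0,0,0,0],[0,0,4,0,0,0,0]]'
python3 go.py "[.457,.0134,.023]"
```

```text
time_s: 4.8
tcp_pos: [0.4561, 0.0132, 0.0369]
ee_rot: [[-0.155, -0.988, -0.001], [-0.988, 0.155, -0.0], [0.0, 0.001, -1.0]]
wrist_force: [-2.1, 0.9, 2.7]
gripper_width: 0.008
4.8 [0.4561 0.0132 0.0369] tool delta mm [-0.3 -0.9 13.9] heading x -98.93678362346853 tilt [-0.001 -0.    -1.   ] F [-2.1  0.9  2.7] 0.007853955292971058
```

```bash
python3 -m creep '[[0,0,4,0,0,0,0],[0,0,4,0,0,0,0],[0,0,3,0,0,0,0],[0,0,2,0,0,0,0],[0,0,1,0,0,0,0],[0,0,0,0,0,0,0],[0,0,0,0,0,0,0],[0,0,0,0,0,0,0],[0,0,0,0,0,0,0],[0,0,0,0,0,0,0]]'
python3 go.py "[.457,.0134,.023]"
python3 - <<'E'
from h import *
c=capture("wrist")["color"];s=capture("side")["color"]
cv2.imwrite("pics/c2.png",np.hstack([cv2.resize(c,(400,300)),cv2.resize(s[150:270,190:350],(400,300))]))
print(find_in("wrist","spool")[:2],find_in("side","spool")[:2])
E
```

```text
time_s: 6.05
tcp_pos: [0.4565, 0.0132, 0.0232]
ee_rot: [[-0.155, -0.988, -0.0], [-0.988, 0.155, -0.0], [0.0, 0.0, -1.0]]
wrist_force: [-3.4, -1.2, 3.8]
gripper_width: 0.008
6.05 [0.4565 0.0132 0.0232] tool delta mm [-0.3 -0.5  0.2] heading x -98.93409832938707 tilt [-0. -0. -1.] F [-3.4 -1.2  3.8] 0.007743590986008388
[{'xy': [107.9, 63.5], 'p': 0.59}] [{'xy': [270.0, 215.1], 'p': 0.48}]
```

View pics/c2.png

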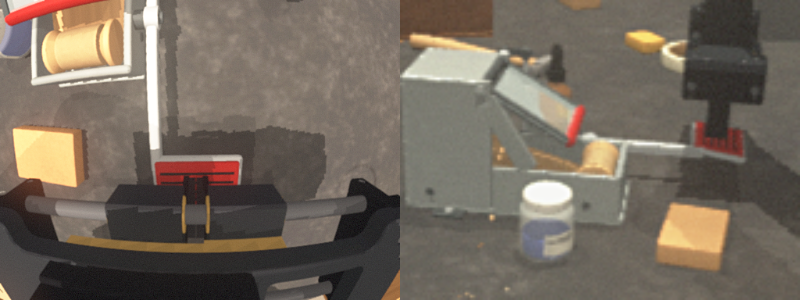

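The spool has rolled into the trough (side view (600,155), wrist view (80,45)). The lid panel is still sloping and the force is only 3.8 N, so the lever isn't at its stop yet. I'll press further and watch the force.

```bash
python3 -m creep '[[0,0,2,0,0,0,0],[0,0,2,0,0,0,0],[0,0,2,0,0,0,0],[0,0,1,0,0,0,0],[0,0,1,0,0,0,0],[0,0,0,0,0,0,0],[0,0,0,0,0,0,0],[0,0,0,0,0,0,0],[0,0,0,0,0,0,0],[0,0,0,0,0,0,0]]'
python3 - <<'E'
from h import *
s=capture("side");p=sense()["tcp_pos"]
print(proj(s,p))
cv2.imwrite("pics/c3.png",cv2.resize(s["color"][140:240,230:350],(720,600),interpolation=cv2.INTER_CUBIC))
E
```

```text
time_s: 7.5
tcp_pos: [0.4565, 0.0133, 0.0152]
ee_rot: [[-0.155, -0.988, -0.0], [-0.988, 0.155, -0.0], [0.0, 0.0, -1.0]]
wrist_force: [-4.4, -1.3, 4.3]
gripper_width: 0.005
[315.66440496 213.84106359]
```

View pics/c3.png

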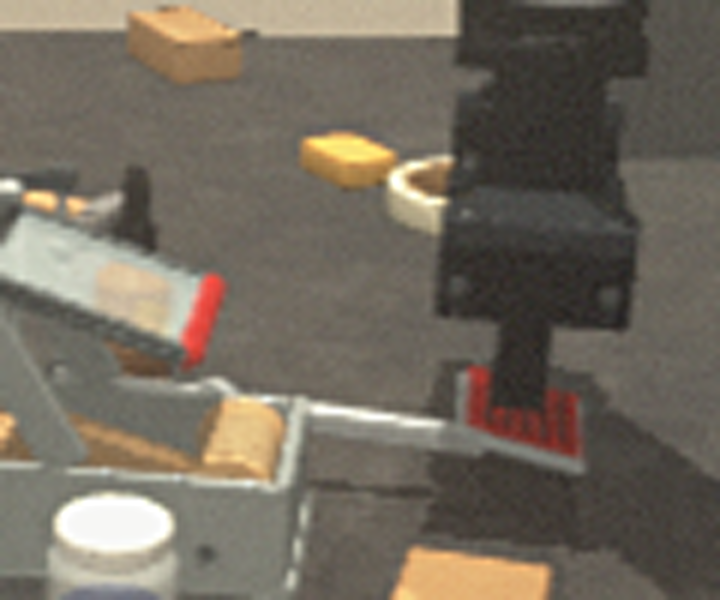

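The fingertip appears at (520,405), about 15 mm above the reported TCP height. The lid is still about 15–20° short of level, and the lever isn't at its stop. I'll keep going gently until the force rises.

```bash
python3 -m creep '[[0,0,1,0,0,0,0],[0,0,1,0,0,0,0],[0,0,1,0,0,0,0],[0,0,1,0,0,0,0],[0,0,1,0,0,0,0],[0,0,1,0,0,0,0],[0,0,0,0,0,0,0],[0,0,0,0,0,0,0],[0,0,0,0,0,0,0],[0,0,0,0,0,0,0]]'
python3 -m creep '[[0,0,1,0,0,0,0],[0,0,0,0,0,0,0],[0,0,1,0,0,0,0],[0,0,0,0,0,0,0],[0,0,0,0,0,0,0],[0,0,0,0,0,0,0],[0,0,0,0,0,0,0],[0,0,0,0,0,0,0],[0,0,0,0,0,0,0],[0,0,0,0,0,0,0]]'
python3 - <<'E'
from h import *
s=capture("side")
cv2.imwrite("pics/c4.png",cv2.resize(s["color"][140:240,230:350],(720,600),interpolation=cv2.INTER_CUBIC))
E
```

```text
time_s: 8.8
tcp_pos: [0.4567, 0.0133, 0.0092]
ee_rot: [[-0.155, -0.988, 0.0], [-0.988, 0.155, 0.0], [-0.0, -0.0, -1.0]]
wrist_force: [-3.0, -2.6, 5.0]
gripper_width: 0.007
time_s: 10.05
tcp_pos: [0.4567, 0.0133, 0.0072]
ee_rot: [[-0.155, -0.988, 0.0], [-0.988, 0.155, 0.0], [-0.0, -0.0, -1.0]]
wrist_force: [-1.7, -2.0, 5.0]
gripper_width: 0.006
```

View pics/c4.png

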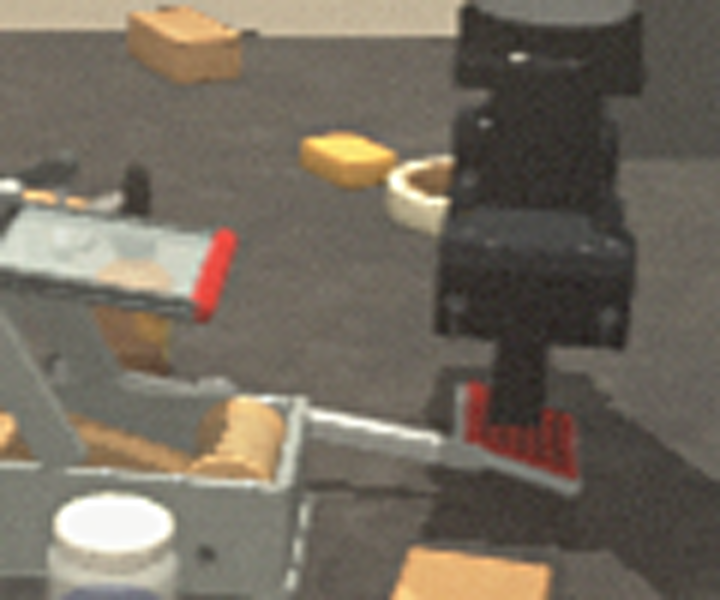

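The lid is nearly level, with its red edge at (215,275), and the force is a steady 5 N. I need a few more millimetres to reach the stop.

```bash
python3 -m creep '[[0,0,1,0,0,0,0],[0,0,1,0,0,0,0],[0,0,1,0,0,0,0],[0,0,0,0,0,0,0],[0,0,0,0,0,0,0],[0,0,0,0,0,0,0],[0,0,0,0,0,0,0],[0,0,0,0,0,0,0],[0,0,0,0,0,0,0],[0,0,0,0,0,0,0]]'
```

```text
time_s: 11.35
tcp_pos: [0.4569, 0.0133, 0.0043]
ee_rot: [[-0.155, -0.988, 0.001], [-0.988, 0.155, 0.0], [-0.0, -0.001, -1.0]]
wrist_force: [-2.4, -3.2, 4.8]
gripper_width: 0.006
```

```bash
python3 -m creep '[[0,0,1,0,0,0,0],[0,0,0,0,0,0,0],[0,0,1,0,0,0,0],[0,0,0,0,0,0,0],[0,0,1,0,0,0,0],[0,0,0,0,0,0,0],[0,0,0,0,0,0,0],[0,0,0,0,0,0,0],[0,0,0,0,0,0,0],[0,0,0,0,0,0,0]]'
python3 - <<'E'
from h import *
s=capture("side");w=capture("wrist")["color"]
cv2.imwrite("pics/c5.png",np.hstack([cv2.resize(w,(400,300)),cv2.resize(s["color"][140:240,230:350],(400,300),interpolation=cv2.INTER_CUBIC)]))
E
```

```text
time_s: 12.6
tcp_pos: [0.4572, 0.0133, 0.0027]
ee_rot: [[-0.154, -0.988, 0.001], [-0.988, 0.154, -0.0], [-0.0, -0.001, -1.0]]
wrist_force: [-5.8, -2.0, 16.8]
gripper_width: 0.007
```

View pics/c5.png

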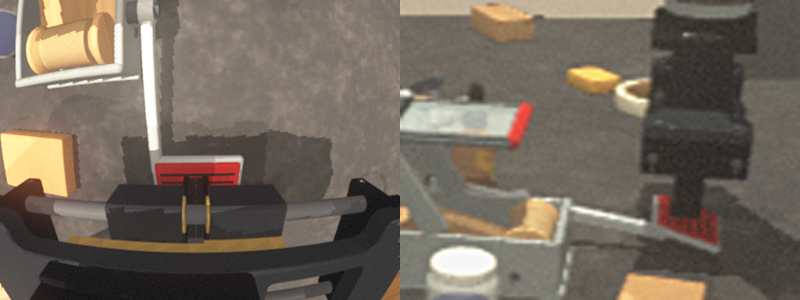

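The stop is reached: force rises to 16.8 N, the lid is level and the spool lies at the lip. Now I ease the lever up at about 16 mm/s.

```bash
python3 -m creep '[[0,0,-1,0,0,0,0],[0,0,-2,0,0,0,0],[0,0,-2,0,0,0,0],[0,0,-2,0,0,0,0],[0,0,-2,0,0,0,0],[0,0,-2,0,0,0,0],[0,0,-2,0,0,0,0],[0,0,-2,0,0,0,0],[0,0,-2,0,0,0,0],[0,0,-2,0,0,0,0]]'
python3 -m creep '[[0,0,-2,0,0,0,0],[0,0,-2,0,0,0,0],[0,0,-2,0,0,0,0],[0,0,-2,0,0,0,0],[0,0,-2,0,0,0,0],[0,0,-2,0,0,0,0],[0,0,-2,0,0,0,0],[0,0,-2,0,0,0,0],[0,0,-1,0,0,0,0],[0,0,-1,0,0,0,0]]'
```

```text
time_s: 13.95
tcp_pos: [0.4565, 0.0133, 0.0203]
ee_rot: [[-0.155, -0.988, -0.0], [-0.988, 0.155, 0.0], [-0.0, 0.0, -1.0]]
wrist_force: [-3.1, -0.3, 3.1]
gripper_width: 0.005
time_s: 15.2
tcp_pos: [0.4571, 0.0137, 0.0383]
ee_rot: [[-0.155, -0.988, 0.001], [-0.988, 0.155, 0.001], [-0.001, -0.001, -1.0]]
wrist_force: [2.1, 0.6, 2.1]
gripper_width: 0.006
```

```bash
python3 -m creep '[[0,0,-1,0,0,0,0],[0,0,-1,0,0,0,0],[0,0,-1,0,0,0,0],[0,0,-1,0,0,0,0],[0,0,-1,0,0,0,0],[0,0,-1,0,0,0,0],[0,0,-1,0,0,0,0],[0,0,-1,0,0,0,0],[0,0,-1,0,0,0,0],[0,0,-1,0,0,0,0]]'
python3 -m creep '[[0,0,-1,0,0,0,0],[0,0,-1,0,0,0,0],[0,0,-1,0,0,0,0],[0,0,-1,0,0,0,0],[0,0,-1,0,0,0,0],[0,0,-1,0,0,0,0],[0,0,-1,0,0,0,0],[0,0,-1,0,0,0,0],[0,0,-1,0,0,0,0],[0,0,-1,0,0,0,0]]'
python3 - <<'E'
from h import *
s=capture("side");w=capture("wrist")["color"]
cv2.imwrite("pics/c6.png",np.hstack([cv2.resize(w,(400,300)),cv2.resize(s["color"][140:240,230:350],(400,300),interpolation=cv2.INTER_CUBIC)]))
E
```

```text
time_s: 16.45
tcp_pos: [0.4565, 0.0133, 0.0482]
ee_rot: [[-0.155, -0.988, -0.0], [-0.988, 0.155, 0.0], [-0.0, 0.0, -1.0]]
wrist_force: [0.3, -0.3, 0.1]
gripper_width: 0.004
time_s: 17.7
tcp_pos: [0.4565, 0.0133, 0.0582]
ee_rot: [[-0.155, -0.988, 0.0], [-0.988, 0.155, 0.0], [-0.0, -0.0, -1.0]]
wrist_force: [0.2, -0.4, 0.3]
gripper_width: 0.01
```

View pics/c6.png

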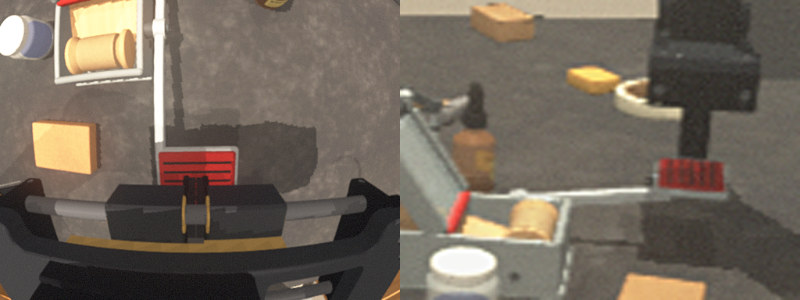

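The force is back to zero, the lid is shut and the spool lies in the trough at (533,215). Now I move clear, straight up.

```bash
python3 -m creep '[[0,0,-5,0,0,0,0],[0,0,-10,0,0,0,0],[0,0,-20,0,0,0,0],[0,0,-20,0,0,0,0],[0,0,-20,0,0,0,0],[0,0,-20,0,0,0,0],[0,0,-20,0,0,0,0],[0,0,-10,0,0,0,0],[0,0,0,0,0,0,0],[0,0,0,0,0,0,0]]'
python3 - <<'E'
from h import *
s=capture("side");t=capture("top")
for n,c in(("side",s),("top",t)):
    for k,z in(("spool",.05),("pigment_jar",.03),("cork_block",.02),("amber_bottle",.054)):
        for d in find_in(n,k)[:1]: print(n,k,np.round(d["xy"],1),round(d["p"],2),atz(c,d["xy"],z).round(3))
cv2.imwrite("pics/c7.png",np.hstack([cv2.resize(t["color"][120:300,160:340],(400,400)),cv2.resize(s["color"][140:270,190:350],(400,400),interpolation=cv2.INTER_CUBIC)]))
E
```

```text
time_s: 19.05
tcp_pos: [0.456, 0.0131, 0.1825]
ee_rot: [[-0.155, -0.988, -0.002], [-0.988, 0.155, -0.0], [0.0, 0.001, -1.0]]
wrist_force: [-0.4, 0.3, -1.0]
gripper_width: 0.01
side spool [268.8 214.6] 0.51 [0.583 0.099 0.05 ]
side pigment_jar [249.2 236.5] 0.56 [0.628 0.173 0.03 ]
side cork_block [235.5 189.7] 0.28 [ 0.675 -0.136  0.02 ]
side amber_bottle [253.1 184.6] 0.79 [ 0.622 -0.092  0.054]
top pigment_jar [199.3 205.8] 0.85 [0.629 0.185 0.03 ]
top cork_block [201.2 249.9] 0.65 [0.513 0.178 0.02 ]
top amber_bottle [304.3 209.3] 0.47 [ 0.618 -0.091  0.054]
```

View pics/c7.png

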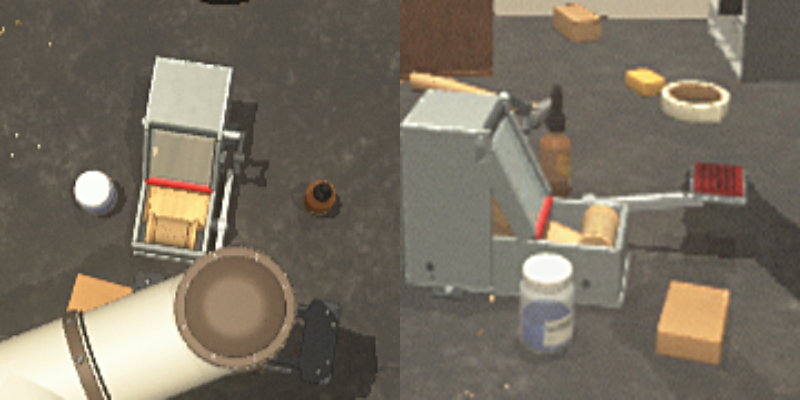

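The top view shows the lid shut, the spool in the trough at (175,230) and the jar where it was. The side view agrees, and the bottle and cork haven't moved.

```bash
python3 -c "
from h import *
print(finish_job())"
```

```text
the job is handed in; nothing more can be done
None
```

The spool is out in the front trough, the lid is shut again and the arm is clear. I handed the job in at about 19 s.

- **Opening:** I pressed the pad with the shut fingers until the lever hit its stop. The force rose from 5 N to 17 N there and the lid looked level. The spool rolled out to the lip.
- **Closing:** I eased the lever up at 16 mm/s, then 8 mm/s near the top, so the lid should have closed at about 0.4 rad/s, well under the 2 rad/s slam limit. That figure comes from the pad speed; I didn't measure the lid itself. The force was zero before I lifted the arm away.
- **Last checks:** The final pictures show the lid shut, the pad up and the spool in the trough. By eye, the jar, bottle and cork are where they started.

Two things disagreed:
- **Fingertip height:** Contact and the side camera both put the fingertips about 15–20 mm above the reported TCP height. I therefore went by the force and the pictures rather than the nominal height.
- **Final detections:** The networks gave unreliable positions for two of the bystanders. The side view's cork match was false (p 0.28), and the top view's cork was partly hidden by the arm. The top view's jar reading was 14 mm off sideways (y), but the jar's pixel position in the picture hadn't changed.

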